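Park the expansion tank's filler cap in its snap clip

TASK

Take the loose filler cap off the slanted neck of the tank, drawing it off in line with the neck so that the tank is not dragged or tipped, and park it in the larger of the two spring clips on the bench: upright with the bar grip on top, pressed fully down until both sprung jaws have snapped back over its edge. Press firmly but do not force the clip, leave the cap there, and leave the other things on the bench where they are.

Things in the scene. Friction and masses are not known exactly. Their poses are not given: they have to be found in the camera images.
- cap: Loose black filler cap: round skirt 50 mm across, 19 mm high, open below (bore 39 mm, 15 mm deep). On top a bar grip 32 mm long along cap x, 16 mm wide along cap y, from 19 to 41 mm above the underside. Origin: centre of the underside; z up along its axis, out of the grip. About 40 g. At the start it sits loosely over the tank's neck, leaning 30 degrees with it.
- tank: Milky plastic expansion tank, loose, about 1 kg, 180 x 150 mm on the bench, 137 mm high; the face on its -x side slants 30 degrees and carries the neck. Origin: centre of the underside; z up. The cap's bar grip starts up and down the slope, so it is pinched along the tank's y.
- tank_neck (a point): Centre of the neck's mouth. The neck is a round stub 36 mm across, 16 mm long, square on the slanted face: its axis leans 30 degrees from vertical towards the tank's -x. The cap comes free after 15 mm along that axis. Axes as the tank's.
- clip: The larger spring clip, fixed to the bench: aluminium base 100 x 66 mm, 20 mm high, with two sprung steel jaws facing each other at +x and -x, and low flared guides (12 mm above the base) at +y and -y. Origin: underside of the base, below the centre of the cap's place; z up, x from one jaw to the other.
- clip_floor (a point): Centre of the cap's place on top of the larger clip's base, 20 mm above the bench; axes as clip. The cap stands on this floor when home, its skirt between the two jaws (along x) and the two guides (along y, inner faces 26.5 mm from the centre). Keep the fingers off the jaws: pinch along the clip's y.
- clip_lip (a point): Inner edge of the closed +x jaw's lip, 21.5 mm from the place's centre and 20.2 mm above its floor (does not move with the jaw); axes as clip. Each jaw is 24 mm wide along y; above the lip a lead-in slope rises 18 mm, leaning out to 28 mm from the centre. A cap pressed straight down spreads the jaws (8 to 20 N), then the lips snap over the skirt's top edge.
- clip_jaw0 (a joint): How far the larger clip's +x jaw is pushed outwards, in m: 0 closed, 0.009 fully out; about 0.004 while the cap is passing the lips.
- clip_jaw1 (a joint): How far the larger clip's -x jaw is pushed outwards, in m: 0 closed, 0.009 fully out; about 0.004 while the cap is passing the lips.
- small_clip: A similar clip for caps of 33 mm, fixed, its place empty: not the one to use. Base 100 x 55 x 20 mm. Origin as for the larger clip.
- dish: Bystander: red plastic cup, 68 mm across, 45 mm high. Origin: centre of its underside.
- wrench: Bystander: steel wrench lying flat, about 180 mm long. Origin: underside.
- screwdriver: Bystander: screwdriver lying flat, about 200 mm long. Origin: underside.
- fitting: Bystander: brass hose fitting standing upright, 32 mm across, 42 mm high. Origin: centre of its underside.
- can: Bystander: can with a pale band and top, 68 mm across, 120 mm high. Origin: centre of its underside.
- bearing: Bystander: steel bearing ring lying flat, 52 mm across, 15 mm high. Origin: centre of its underside.
- offcut: Bystander: plywood offcut 100 x 70 x 12 mm lying flat. Origin: centre of its underside.
Not all that is in view belongs to the job. Of the things shaped like the cap, the black one is meant.

How it is judged:
By the outcome, as a careful person would: the job done as asked, in the order asked, and still so for the second after the job is handed in, with the robot touching nothing.
It also fails if it takes over 45 s, if anything falls off the work surface, if the arm or the gripper's body presses on something with over 40 N, if the wrist force passes 120 N, or if a joint passes its speed limit or range.

ROBOT

A 6-joint arm with a two-finger parallel gripper is mounted at the origin on the work surface. World frame = base frame: x ahead of the robot, y to its left, z up, the work surface at z = 0. Lengths are in m, angles in rad, forces in N, time in s.
With the tool pointing down it reaches from about 0.2 to 0.875 m from the base axis. Payload 3.4 kg.
Tool frame: the origin (TCP) lies at the very end of the fingers, on their centre line; the grasp point (between the pads) lies 19 mm behind it (bot.hold_point_z is the distance from the TCP to the grasp point, in m); z points along the fingers, y is the line along which they close (so a half turn about z gives the same grasp; the last joint's range is limited). The gripper opens to 94 mm and grips with 3 to 60 N. Pads are 16 mm wide; open, the fingers measure 119 mm over their backs; the gripper's body (75 mm by 177 mm) begins 78 mm behind the grasp point.
Start: joints at [1.041, 0.276, 1.505, -0, 1.361, -0.121], TCP at [0.229, 0.528, 0.205] pointing down, gripper open.
Joint ranges: [-2.89, 2.89], [-0.75, 2.08], [0.22, 2.7], [-1.18, 4.32], [0.11, 2.71], [-2.7, 2.7]. Speed limits (rad/s): [2.57, 2.57, 3.14, 3.14, 3.14, 3.14].

INTERFACE

Orientations are given as a rotation vector (axis times angle).
In Python, from plant import bot, get_image, job gives the robot as it stands.
- The arm moves only by the tool carry_out, never from a script. Its argument "targets" is a list of rows, each an object of numbers: "tx", "ty", "tz": the shift along the tool's x, y, z each as a share of 25 mm, from -1 to 1; "turn": the turn about the tool's z as a share of 4 degrees, from -1 to 1. A call has 1 to 12 rows; each row shifts and turns the commanded pose from where the row before left it, along the tool's axes as they then stand; what a row does not reach is not made up. A row lasts 1/12 s, in which the tool goes at most 41.7 mm and 7.16 degrees, less where a joint would pass 70% of its speed; a pose out of reach is approached as far as the arm can. A call with a number of a shift or a turn outside -1 to 1 is refused whole. A call with a gripper value outside its range is refused whole. "hand" is the closure, from 0 (fully open) to 1 (shut), set as the call begins (left out, the last holds). The fingers move at their own pace and stop on an object; "squeeze" is the grip in N (left out, the last holds). Time passes only in rows, so rows that do not move let the fingers close. It gives the time, the measured TCP pose, the force, the opening and the grip force at its end, in the units of the state.
- bot.get_state(): the state, without advancing time (a new reading comes with each control period).
- get_image(name): name is "scene" or "top" or "wrist"; returns a dict with "pixels" (480x640x3 uint8, red, green, blue), "fov_y" (degrees; the focal length in pixels is half the picture's height over the tangent of half this angle, whatever the lens; pixels are square), "cx", "cy" (the principal point, pixels), "eye" and "rotation" of the camera in the world. Camera axes: x right, y down, z forward; pixel columns grow to the right and rows downward; lengths in m; the calibration is good to about 2 mm. A picture is of the moment at which its call begins. There is no depth.
- job.sign_off(): hands the job in; it is judged then, once.
The state is a dict: "clock": time; "joints": joint angles; "joint_velocities": joint speeds; "tau": joint torques, N m; "eef_pos": TCP position; "orientation": TCP orientation; "contact_force": force on the tool from outside, world axes, zero at the start; "moment": the same for the moment, N m; "grip_width": finger opening in m; "finger_force": force on a finger pad.
Only numpy, scipy, OpenCV 4.12 (cv2) and the standard library are available. Lean on these libraries where they do the work, as an engineer would, in place of code of your own. Each camera call takes 0.05 s, during which the arm holds its last target. There are 200 camera calls.

## Working session

There is one attempt and no reset: what is moved stays moved. The work goes in short steps, Python scripts to look and compute and a tool call to move; the robot and the scene stay as the last step left them, time stands still between calls to the robot, and variables do not carry over. Pictures are saved under pics/ and viewed, at most 13 in all, crops included, and the job is handed in when it is done.

Besides the shell and the picture viewer there is one more tool, called after "Call:" as a command line: name --argument value ..., lists and objects as JSON in quotes. carry_out: Moves the arm, as the interface text tells. Its arguments: {"type":"object","properties":{"targets":{"type":"array"},"hand":{"type":"number"},"squeeze":{"type":"number"}},"required":["targets"]}

```bash
mkdir -p pics; ls
cat > h.py <<'E'
import numpy as np, cv2
from plant import bot, get_image, job
def grab(n,f):
    d=get_image(n); cv2.imwrite('pics/'+f,d['pixels'][:,:,::-1]); np.save('pics/'+f+'.npy',{k:v for k,v in d.items()},allow_pickle=True); return d
def load(f): return np.load('pics/'+f+'.npy',allow_pickle=True).item()
def ray(d,u,v):
    f=240/np.tan(np.radians(d['fov_y'])/2)
    r=np.array(d['rotation'])@np.array([(u-d['cx'])/f,(v-d['cy'])/f,1]); return np.array(d['eye']),r/np.linalg.norm(r)
def plane(d,u,v,z):
    e,r=ray(d,u,v); return e+r*(z-e[2])/r[2]
def proj(d,p):
    f=240/np.tan(np.radians(d['fov_y'])/2)
    c=np.array(d['rotation']).T@(np.array(p)-np.array(d['eye'])); return c[:2]/c[2]*f+[d['cx'],d['cy']]
def two(d1,p1,d2,p2):
    e1,r1=ray(d1,*p1);e2,r2=ray(d2,*p2)
    t=np.linalg.lstsq(np.c_[r1,-r2],e2-e1,rcond=None)[0]; a=e1+t[0]*r1;b=e2+t[1]*r2
    return (a+b)/2,np.linalg.norm(a-b)
E
python3 - <<'E'
from h import *
for n in ['scene','top']:
    d=grab(n,n+'0.png'); print(n,d['fov_y'],d['cx'],d['cy'],np.round(d['eye'],3),np.round(d['rotation'],3).tolist())
print(bot.get_state()['orientation'])
E
```

```text
pics
scene 51.61438734366888 319.41188304427675 242.1757608512582 [ 1.366 -0.188  0.974] [-2.016, -1.505, 0.578]
top 51.03714823451037 316.27478093087234 244.60394519479178 [0.529 0.008 1.152] [-2.188, 2.157, -0.074]
[-6.37532156e-01 -3.07571552e+00  2.41401091e-03]
```

View pics/scene0.png

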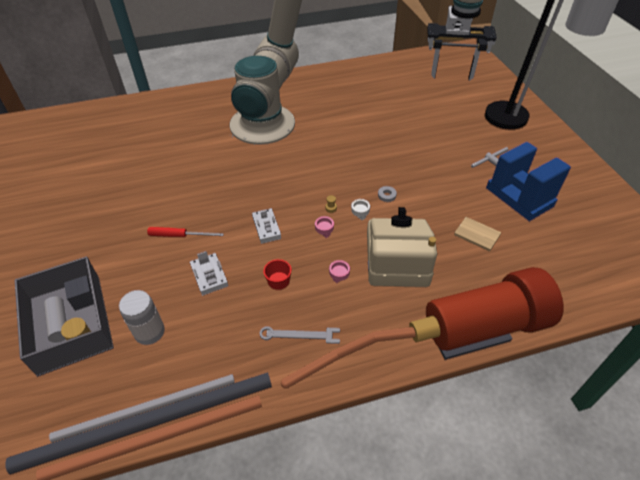

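View pics/top0.png

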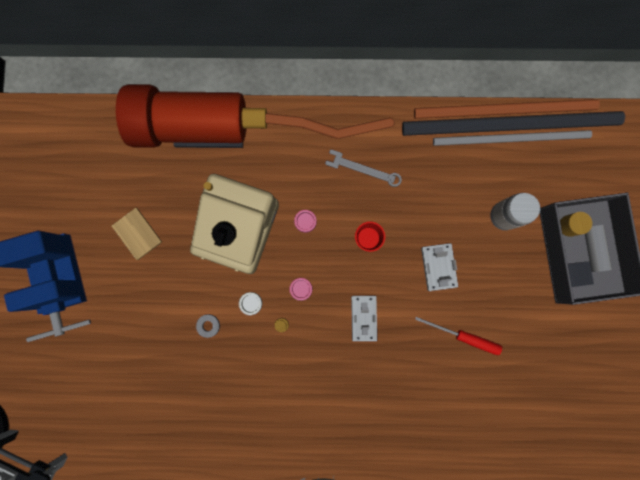

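The scene shows the tank at about (400,250) with the black cap at (402,217), and clips at (208,271) and (266,225). The top view has the cap at (224,234) and clips at (440,267) and (364,318). Next I'll take enlarged crops of the tank and clips.

```bash
sed -i "s/np.array(d\['rotation'\])/cv2.Rodrigues(np.array(d['rotation'],float))[0]/g" h.py
python3 - <<'E'
from h import *
t=load('top0.png');s=load('scene0.png')
def crop(d,u,v,w,h,k): return cv2.resize(d['pixels'][v:v+h,u:u+w,::-1],None,fx=k,fy=k,interpolation=cv2.INTER_CUBIC)
a=np.hstack([crop(t,180,165,100,120,4),crop(t,340,235,130,120,4)][:1]+[crop(t,345,235,100,120,4)])
a=np.clip(a*1.3,0,255)
cv2.imwrite('pics/c1.png',a)
for n,p in dict(capt=(224,234,.15),clipA=(440,267,.02),clipB=(364,318,.02)).items(): print(n,plane(t,p[0],p[1],p[2]).round(3))
for n,p in dict(capt=(402,217,.15),clipA=(208,271,.02),clipB=(266,225,.02)).items(): print(n,plane(s,p[0],p[1],p[2]).round(3))
print(two(t,(224,234),s,(402,217)))
# clip bases
hsv=cv2.cvtColor(t['pixels'],cv2.COLOR_RGB2HSV); m=((hsv[...,1]<70)&(hsv[...,2]>100)).astype(np.uint8)
m=cv2.morphologyEx(m,cv2.MORPH_CLOSE,np.ones((5,5)))
for c in cv2.findContours(m,0,1)[0]:
    if cv2.contourArea(c)>400 :
        r=cv2.minAreaRect(c); b=cv2.boxPoints(r); P=np.array([plane(t,*q,.02) for q in b])
        print(np.round(r[0],1),P.mean(0).round(4),np.linalg.norm(P[0]-P[1]).round(4),np.linalg.norm(P[1]-P[2]).round(4),P[:,:2].round(3).tolist())
E
```

```text
capt [0.631 0.208 0.15 ]
clipA [ 0.576 -0.254  0.02 ]
clipB [ 0.46  -0.084  0.02 ]
capt [0.656 0.204 0.15 ]
clipA [ 0.576 -0.254  0.02 ]
clipB [ 0.467 -0.087  0.02 ]
(array([0.63380445, 0.21485766, 0.12472357]), np.float64(0.002858696069346269))
[363.5 318.5] [ 0.459  -0.0831  0.02  ] 0.0559 0.0995 [[0.508, -0.055], [0.509, -0.111], [0.41, -0.111], [0.409, -0.056]]
[440.3 266.6] [ 0.5771 -0.2544  0.02  ] 0.0704 0.1012 [[0.622, -0.212], [0.633, -0.282], [0.533, -0.296], [0.521, -0.227]]
[599.5 244.8] [ 0.631  -0.6104  0.02  ] 0.0341 0.1195 [[0.686, -0.584], [0.694, -0.617], [0.576, -0.637], [0.569, -0.604]]
[226.3 234. ] [0.6443 0.2293 0.02  ] 0.1411 0.1349 [[0.589, 0.308], [0.727, 0.282], [0.699, 0.15], [0.562, 0.177]]
[524.2 210. ] [ 0.7076 -0.4441  0.02  ] 0.0685 0.0787 [[0.745, -0.409], [0.749, -0.477], [0.671, -0.479], [0.666, -0.412]]
[240.7 194.7] [0.7348 0.1989 0.02  ] 0.0347 0.121 [[0.737, 0.261], [0.771, 0.251], [0.732, 0.136], [0.699, 0.147]]
[363.8 168.5] [ 0.7989 -0.0813  0.02  ] 0.0376 0.1764 [[0.808, 0.008], [0.844, -0.003], [0.789, -0.171], [0.754, -0.159]]
[513.  137.5] [ 0.8747 -0.4216  0.02  ] 0.3568 0.0176 [[0.873, -0.243], [0.894, -0.599], [0.877, -0.6], [0.855, -0.244]]
[321.   76.9] [1.014  0.0263 0.02  ] 0.0884 1.4836 [[0.971, 0.763], [1.059, 0.768], [1.057, -0.715], [0.97, -0.711]][ WARN:0@0.564] global loadsave.cpp:1063 imwrite_ Unsupported depth image for selected encoder is fallbacked to CV_8U.
```

View pics/c1.png

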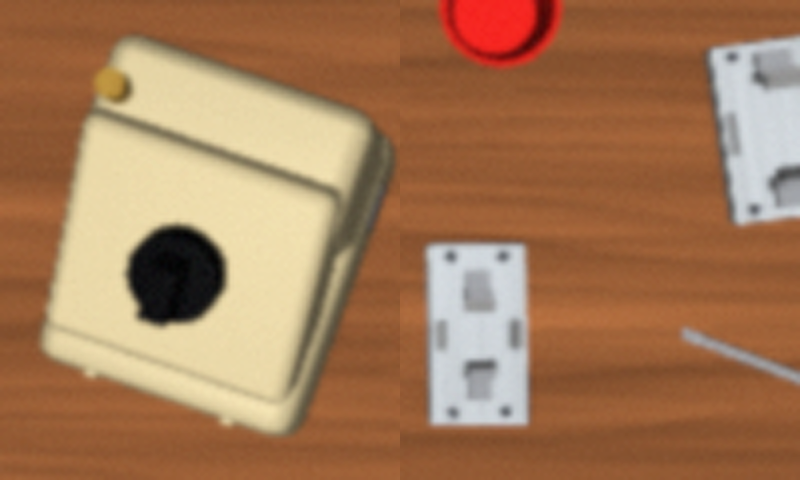

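Clip A at (0.577,-0.254), with a base about 100 x 68 mm and yaw of about 8°, is the larger one. The tank yaw is about -18°, and the cap leans toward the robot and slightly left. I'll measure the cap by its blob in two views, then work out the approach.

```bash
cat >> h.py <<'E'
from scipy.spatial.transform import Rotation as Ro
def go(target,yang=None):
    s=bot.get_state(); R=Ro.from_rotvec(s['orientation']).as_matrix()
    sh=R.T@(np.array(target)-s['eef_pos'])*1000; a=np.degrees(np.arctan2(R[1,1],R[0,1]))
    tr=None if yang is None else (-(yang-a)+90)%180-90
    print('tcp',np.round(s['eef_pos'],4),'yang',a.round(2),'| tool shift mm',sh.round(1),'turn deg',tr,'| clock',s['clock'])
def blob(d,box):
    x0,y0,x1,y1=box; g=d['pixels'][y0:y1,x0:x1].max(2); m=(g<60).astype(np.uint8)
    n,l,st,ce=cv2.connectedComponentsWithStats(m); i=1+np.argmax(st[1:,4]); return ce[i]+[x0,y0],st[i]
E
python3 - <<'E'
from h import *
t=load('top0.png');s=load('scene0.png')
a,sa=blob(t,(200,210,250,260)); b,sb=blob(s,(380,200,425,232)); print(a,sa,b,sb); print(two(t,a,s,b))
go([.61,.215,.27],72.3)
E
```

```text
[223.46485261 233.36054422] [ 12  12  24  24 441] [401.32669323 218.75697211] [ 12   8  20  19 251]
(array([0.63504294, 0.21511348, 0.1202998 ]), np.float64(0.0007644188136120976))
tcp [0.2283 0.5272 0.2047] yang 66.58 | tool shift mm [-474.3 -134.9  -65.2] turn deg -5.720786287129371 | clock 0.1
```

Call:
carry_out --targets '[{"tz":-1},{"tz":-1},{"tz":-0.6},{"tx":-1,"ty":-0.3},{"tx":-1,"ty":-0.3},{"tx":-1,"ty":-0.3},{"tx":-1,"ty":-0.3},{"tx":-1,"ty":-0.3},{"tx":-1,"ty":-0.3},{"tx":-1,"ty":-0.3},{"tx":-1,"ty":-0.3},{"tx":-1,"ty":-0.3}]' --hand 0.4

```text
invalid input
```

Call:
carry_out --targets '[{"tx":-1,"ty":-0.3},{"tx":-1,"ty":-0.3},{"tx":-1,"ty":-0.3},{"tx":-1,"ty":-0.3},{"tx":-1,"ty":-0.3},{"tx":-1,"ty":-0.3},{"tx":-1,"ty":-0.3},{"tx":-1,"ty":-0.3},{"tx":-1,"ty":-0.3},{"turn":-0.7},{"turn":-0.7},{}]'

```text
invalid input
```

Run:
```python
from h import *
d=grab('wrist','w1.png'); go([.61,.215,.27],72.3); print(bot.get_state()['grip_width'],np.round(d['eye'],3),d['fov_y'],proj(d,(.635,.215,.12)))
```

```text
tcp [0.2284 0.5273 0.2048] yang 66.58 | tool shift mm [-474.3 -134.9  -65.1] turn deg -5.721961961590765 | clock 0.15
0.09398891047713914 [0.15  0.561 0.383] 64.98795582733096 [199.72045217 674.13876382]
```

View pics/w1.png

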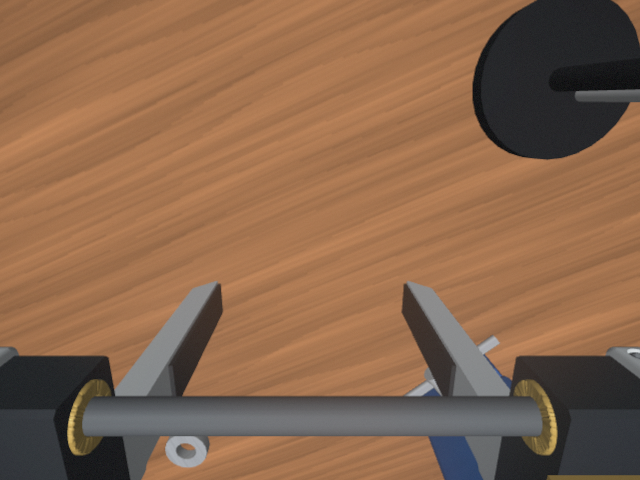

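The move was refused; I'll give every key in each row. The wrist camera sits on the tool's +x side, and the fingertips appear at about (220,285) and (405,285).

Call:
carry_out --targets '[{"tx":0,"ty":0,"tz":-1,"turn":0},{"tx":0,"ty":0,"tz":-1,"turn":0},{"tx":0,"ty":0,"tz":-1,"turn":0},{"tx":-1,"ty":-0.2,"tz":0,"turn":0},{"tx":-1,"ty":-0.2,"tz":0,"turn":0},{"tx":-1,"ty":-0.2,"tz":0,"turn":0},{"tx":-1,"ty":-0.2,"tz":0,"turn":0},{"tx":-1,"ty":-0.2,"tz":0,"turn":0},{"tx":-1,"ty":-0.2,"tz":0,"turn":0},{"tx":-1,"ty":-0.2,"tz":0,"turn":0},{"tx":-1,"ty":-0.2,"tz":0,"turn":0},{"tx":-1,"ty":-0.2,"tz":0,"turn":0}]' --hand 0.4 --squeeze 20

```text
clock: 1.15
eef_pos: [0.4179, 0.396, 0.2801]
orientation: [-0.638, -3.076, 0.001]
contact_force: [0.5, 0.8, -0.1]
grip_width: 0.0561
finger_force: 0.0
```

Call:
carry_out --targets '[{"tx":-1,"ty":-0.2,"tz":0,"turn":0},{"tx":-1,"ty":-0.2,"tz":0,"turn":0},{"tx":-1,"ty":-0.2,"tz":0,"turn":0},{"tx":-1,"ty":-0.2,"tz":0,"turn":0},{"tx":-1,"ty":-0.2,"tz":0,"turn":0},{"tx":-1,"ty":-0.2,"tz":0,"turn":0},{"tx":-1,"ty":-0.2,"tz":0,"turn":0},{"tx":-1,"ty":-0.2,"tz":0,"turn":0},{"tx":-1,"ty":-0.2,"tz":0,"turn":0},{"tx":-1,"ty":-0.2,"tz":0,"turn":0},{"tx":-1,"ty":-0.2,"tz":0,"turn":-0.7},{"tx":-1,"ty":-0.2,"tz":0,"turn":-0.7}]'

```text
clock: 2.15
eef_pos: [0.67, 0.2226, 0.28]
orientation: [-0.483, -3.103, 0.001]
contact_force: [1.1, 0.1, 0.6]
grip_width: 0.0564
finger_force: 0.0
```

Call:
carry_out --targets '[{"tx":0,"ty":0,"tz":0,"turn":0},{"tx":0,"ty":0,"tz":0,"turn":0}]'

```text
clock: 2.32
eef_pos: [0.6698, 0.2227, 0.2791]
orientation: [-0.49, -3.101, 0.001]
contact_force: [-0.8, 0.3, 0.2]
grip_width: 0.0562
finger_force: 0.0
```

Run:
```python
from h import *
d=grab('wrist','w2.png'); go([.69,.2,.28],72.3); print(bot.get_state()['grip_width'],np.round(d['eye'],3),d['fov_y'],proj(d,(.635,.215,.12)))
```

```text
tcp [0.669  0.2235 0.2796] yang 72.11 | tool shift mm [-27.2 -15.9  -0.5] turn deg -0.19265111120304823 | clock 2.3667
0.05660909466723742 [0.589 0.249 0.457] 64.98795582733096 [291.67196822 191.73496296]
```

View pics/w2.png

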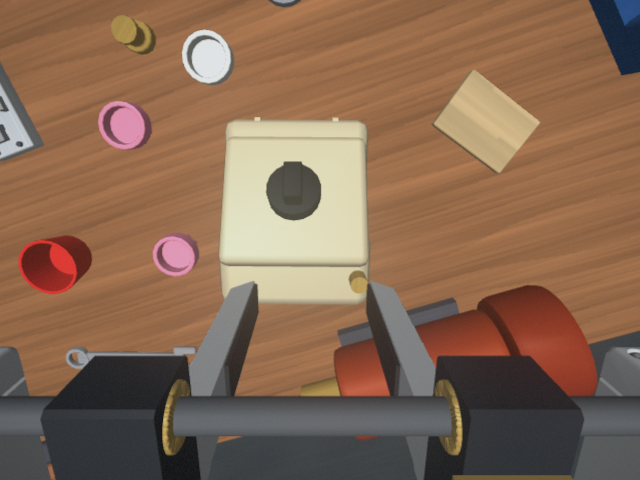

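The wrist view shows the tank squarely aligned with the tool, the cap disc centred at about (293,191) and its bar at about (292,180). I'll enlarge all three views of the cap.

Run:
```python
from h import *
def c(f,u,v): 
    p=load(f)['pixels'][v:v+50,u:u+40,::-1].astype(float)
    p=cv2.resize(p,(264,330),interpolation=cv2.INTER_CUBIC) if 0 else cv2.resize(p,(264,330),interpolation=cv2.INTER_NEAREST)
    return np.clip(255*(np.clip(p,0,255)/200)**.45,0,255)
w=load('w2.png')['pixels'][150:225,260:328,::-1].astype(float)
w=np.clip(255*(cv2.resize(w,(299,330))/200)**.45,0,255)
cv2.imwrite('pics/c2.png',np.hstack([c('scene0.png',382,193),w,c('top0.png',204,210)][0:3])[:, :800].astype(np.uint8))
```

```text
(no output)
```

View pics/c2.png

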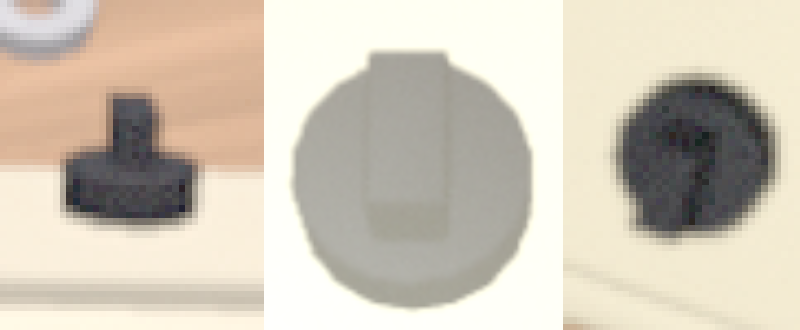

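Run:
```python
from h import *
s=load('scene0.png');w=load('w2.png');t=load('top0.png')
n=np.array([-.5*.9525,.5*.3046,.866]);x=np.array([.866*.9525,-.866*.3046,.5])
p,g=two(w,(292.7,161.6),s,(402,207.1)); print('downhill top edge',p.round(4),g)
o=p+.016*x-.041*n; print('origin from it',o.round(4),'top ctr',(o+.041*n).round(4))
print('check uphill edge wrist',proj(w,p+.032*x),'expect 292.7,196.1')
y=np.cross(n,x)
print('skirt L/R wrist',[proj(w,o+.019*n+k*.025*y).round(1) for k in(1,-1)],'expect u 266.4,320.7')
print('base uphill bottom in wrist',proj(w,o+.025*x).round(1),'expect v 220'); print('bar top downhill in top view',proj(t,p).round(1))
print('scene skirt bottom',proj(s,o+.025*x).round(1),'expect ~401.5,226.5')
# tank bottom/neck: base of neck height
```

```text
downhill top edge [0.6095 0.2254 0.1318] 0.0003047108669321719
origin from it [0.6422 0.215  0.1043] top ctr [0.6227 0.2212 0.1398]
check uphill edge wrist [292.53937856 197.31529128] expect 292.7,196.1
skirt L/R wrist [array([321.9, 188.8]), array([266.1, 189. ])] expect u 266.4,320.7
base uphill bottom in wrist [294.8 221.7] expect v 220
bar top downhill in top view [217.1 245.2]
scene skirt bottom [403.2 228.6] expect ~401.5,226.5
```

Run:
```python
from h import *
go([.624,.221,.175],72.3)
```

```text
tcp [0.669  0.2235 0.2796] yang 72.11 | tool shift mm [ 41.8 -16.2 104.7] turn deg -0.19265111120304823 | clock 2.3667
```

Call:
carry_out --targets '[{"tx":0.84,"ty":-0.32,"tz":0,"turn":0},{"tx":0.84,"ty":-0.32,"tz":0,"turn":0},{"tx":0,"ty":0,"tz":0.8,"turn":0},{"tx":0,"ty":0,"tz":0.8,"turn":0},{"tx":0,"ty":0,"tz":0.8,"turn":0},{"tx":0,"ty":0,"tz":0.8,"turn":0},{"tx":0,"ty":0,"tz":0.8,"turn":0},{"tx":0,"ty":0,"tz":0.2,"turn":0},{"tx":0,"ty":0,"tz":0,"turn":0},{"tx":0,"ty":0,"tz":0,"turn":0}]'

```text
clock: 3.2
eef_pos: [0.6242, 0.222, 0.1764]
orientation: [0.485, 3.103, 0.001]
contact_force: [-0.1, -0.8, -0.1]
grip_width: 0.0564
finger_force: 0.0
```

Run:
```python
from h import *
go([.624,.221,.123],72.3); d=grab('wrist','w3.png'); w=d
print(proj(d,bot.get_state()['eef_pos']))
```

```text
tcp [0.6242 0.222  0.1764] yang 72.22 | tool shift mm [-0.1 -1.  53.4] turn deg -0.07922231192912932 | clock 3.2
[311.84555527 301.46285713]
```

View pics/w3.png

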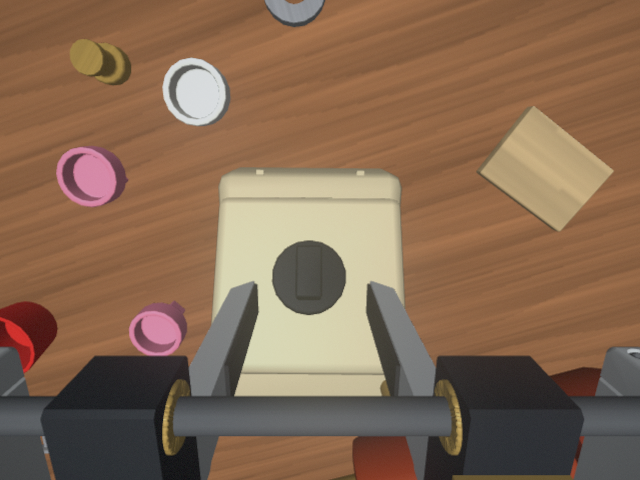

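The bar, at about (309,272), lies centred between the fingers (midpoint about u=312). I'll go down now, slowly at the end.

Call:
carry_out --targets '[{"tx":0,"ty":-0.04,"tz":0.6,"turn":0},{"tx":0,"ty":0,"tz":0.6,"turn":0},{"tx":0,"ty":0,"tz":0.4,"turn":0},{"tx":0,"ty":0,"tz":0.3,"turn":0},{"tx":0,"ty":0,"tz":0.2,"turn":0},{"tx":0,"ty":0,"tz":0,"turn":0},{"tx":0,"ty":0,"tz":0,"turn":0}]'

```text
clock: 3.83
eef_pos: [0.6244, 0.2204, 0.1233]
orientation: [0.487, 3.103, 0.0]
contact_force: [0.1, 0.5, 0.2]
grip_width: 0.0565
finger_force: 0.0
```

Call:
carry_out --targets '[{"tx":0,"ty":0,"tz":0,"turn":0},{"tx":0,"ty":0,"tz":0,"turn":0},{"tx":0,"ty":0,"tz":0,"turn":0},{"tx":0,"ty":0,"tz":0,"turn":0},{"tx":0,"ty":0,"tz":0,"turn":0},{"tx":0,"ty":0,"tz":0,"turn":0},{"tx":0,"ty":0,"tz":0,"turn":0},{"tx":0,"ty":0,"tz":0,"turn":0}]' --hand 1 --squeeze 20

```text
clock: 4.5
eef_pos: [0.6241, 0.2203, 0.1231]
orientation: [0.487, 3.104, 0.0]
contact_force: [0.5, 0.8, 0.1]
grip_width: 0.0156
finger_force: 20.0
```

Gripped at 15.6 mm. Drawing off along the neck axis.

Call:
carry_out --targets '[{"tx":0.06,"ty":0,"tz":-0.104,"turn":0},{"tx":0.06,"ty":0,"tz":-0.104,"turn":0},{"tx":0.06,"ty":0,"tz":-0.104,"turn":0},{"tx":0.06,"ty":0,"tz":-0.104,"turn":0}]'

```text
clock: 4.83
eef_pos: [0.6182, 0.2223, 0.1337]
orientation: [0.487, 3.104, 0.0]
contact_force: [-0.1, 0.5, -0.1]
grip_width: 0.0156
finger_force: 20.0
```

Call:
carry_out --targets '[{"tx":0.1,"ty":0,"tz":-0.173,"turn":0},{"tx":0.1,"ty":0,"tz":-0.173,"turn":0},{"tx":0.1,"ty":0,"tz":-0.173,"turn":0},{"tx":0.1,"ty":0,"tz":-0.173,"turn":0},{"tx":0.2,"ty":0,"tz":-0.346,"turn":0},{"tx":0.2,"ty":0,"tz":-0.346,"turn":0},{"tx":0,"ty":0,"tz":-0.8,"turn":0},{"tx":0,"ty":0,"tz":-0.8,"turn":0},{"tx":0,"ty":0,"tz":0,"turn":0},{"tx":0,"ty":0,"tz":0,"turn":0}]'

```text
clock: 5.67
eef_pos: [0.5998, 0.2286, 0.2096]
orientation: [0.486, 3.101, 0.002]
contact_force: [-0.2, -0.3, -0.8]
grip_width: 0.0159
finger_force: 20.0
```

Run:
```python
from h import *
d=grab('scene','s2.png'); p=bot.get_state()['eef_pos']; u,v=proj(d,p).astype(int); print(u,v)
a=cv2.resize(d['pixels'][v-60:v+60,u-80:u+80,::-1],None,fx=5,fy=5)
cv2.imwrite('pics/c3.png',np.clip(255*(a/220.)**.6,0,255).astype(np.uint8))
a=d['pixels'].astype(int);b=load('scene0.png')['pixels'].astype(int); print('tank lower-part change',np.abs(a-b)[255:290,365:440].mean())
go([.58,-.14,.2],98)
```

```text
405 180
tank lower-part change 1.7306666666666666
tcp [0.599  0.2284 0.2081] yang 72.18 | tool shift mm [ -94.6 -356.5    8. ] turn deg -25.815721538632758 | clock 5.7167
```

View pics/c3.png

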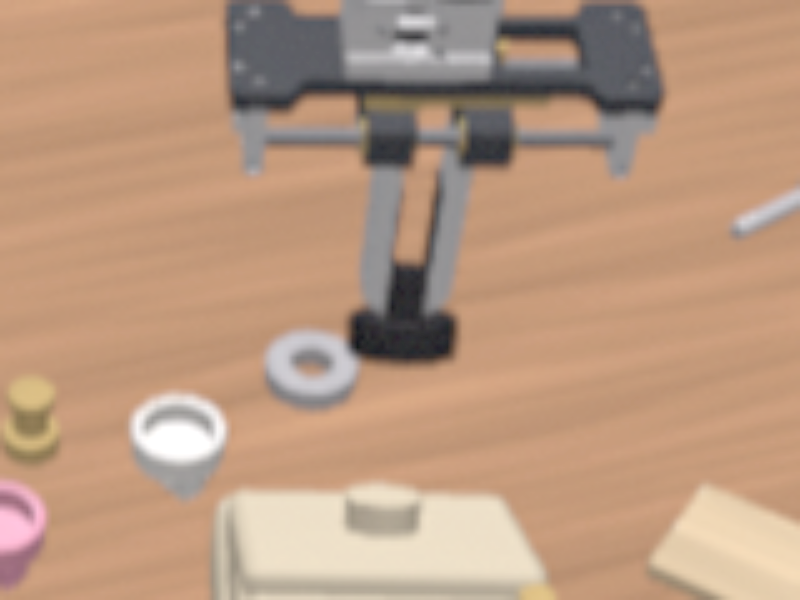

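The cap is off and held, still leaning, and the tank hasn't moved. The tool can't tilt, so I'll set the cap on an empty patch of bench near (0.34, 0.06), let it settle flat, and regrasp it upright.

Call:
carry_out --targets '[{"tx":0.78,"ty":-0.96,"tz":0,"turn":0},{"tx":0.78,"ty":-0.96,"tz":0,"turn":0},{"tx":0.78,"ty":-0.96,"tz":0,"turn":0},{"tx":0.78,"ty":-0.96,"tz":0,"turn":0},{"tx":0.78,"ty":-0.96,"tz":0,"turn":0},{"tx":0.78,"ty":-0.96,"tz":0,"turn":0},{"tx":0.78,"ty":-0.96,"tz":0,"turn":0},{"tx":0.78,"ty":-0.96,"tz":0,"turn":0},{"tx":0.78,"ty":-0.96,"tz":0,"turn":0},{"tx":0.78,"ty":-0.96,"tz":0,"turn":0},{"tx":0,"ty":0,"tz":0,"turn":0},{"tx":0,"ty":0,"tz":0,"turn":0}]'

```text
clock: 6.72
eef_pos: [0.3385, 0.0591, 0.2071]
orientation: [-0.489, -3.102, -0.0]
contact_force: [1.0, 0.4, -1.0]
grip_width: 0.016
finger_force: 20.0
```

Call:
carry_out --targets '[{"tx":0,"ty":0,"tz":1,"turn":0},{"tx":0,"ty":0,"tz":1,"turn":0},{"tx":0,"ty":0,"tz":1,"turn":0},{"tx":0,"ty":0,"tz":1,"turn":0},{"tx":0,"ty":0,"tz":1,"turn":0},{"tx":0,"ty":0,"tz":0.8,"turn":0},{"tx":0,"ty":0,"tz":0.6,"turn":0},{"tx":0,"ty":0,"tz":0,"turn":0},{"tx":0,"ty":0,"tz":0,"turn":0}]'

```text
clock: 7.47
eef_pos: [0.3402, 0.0599, 0.0471]
orientation: [-0.486, -3.101, 0.0]
contact_force: [-0.4, -0.3, -0.4]
grip_width: 0.0158
finger_force: 20.0
```

Creep down to contact.

Call:
carry_out --targets '[{"tx":0,"ty":0,"tz":0.2,"turn":0},{"tx":0,"ty":0,"tz":0.2,"turn":0},{"tx":0,"ty":0,"tz":0.08,"turn":0},{"tx":0,"ty":0,"tz":0.08,"turn":0},{"tx":0,"ty":0,"tz":0,"turn":0}]'

```text
clock: 7.88
eef_pos: [0.3402, 0.0595, 0.0339]
orientation: [0.487, 3.104, 0.0]
contact_force: [-1.2, 0.7, -0.9]
grip_width: 0.0159
finger_force: 20.0
```

Call:
carry_out --targets '[{"tx":0,"ty":0,"tz":0.08,"turn":0},{"tx":0,"ty":0,"tz":0.06,"turn":0},{"tx":0,"ty":0,"tz":0,"turn":0}]'

```text
clock: 8.13
eef_pos: [0.3401, 0.0595, 0.0304]
orientation: [-0.487, -3.104, -0.0]
contact_force: [0.8, 1.2, -0.5]
grip_width: 0.0158
finger_force: 20.0
```

Call:
carry_out --targets '[{"tx":0,"ty":0,"tz":0.05,"turn":0},{"tx":0,"ty":0,"tz":0.05,"turn":0},{"tx":0,"ty":0,"tz":0,"turn":0}]'

```text
clock: 8.38
eef_pos: [0.3406, 0.0595, 0.0287]
orientation: [0.486, 3.103, 0.0]
contact_force: [-2.0, -0.7, 10.5]
grip_width: 0.0161
finger_force: 20.0
```

Contact. Release, then raise and back off for a look.

Call:
carry_out --targets '[{"tx":0,"ty":0,"tz":-0.02,"turn":0},{"tx":0,"ty":0,"tz":0,"turn":0},{"tx":0,"ty":0,"tz":0,"turn":0},{"tx":0,"ty":0,"tz":0,"turn":0},{"tx":0,"ty":0,"tz":0,"turn":0},{"tx":0,"ty":0,"tz":0,"turn":0},{"tx":-0.2,"ty":0,"tz":-0.5,"turn":0},{"tx":-0.5,"ty":0,"tz":-1,"turn":0},{"tx":-0.5,"ty":0,"tz":-1,"turn":0},{"tx":-0.5,"ty":0,"tz":-1,"turn":0},{"tx":0,"ty":0,"tz":0,"turn":0},{"tx":0,"ty":0,"tz":0,"turn":0}]' --hand 0.4

```text
clock: 9.38
eef_pos: [0.3819, 0.0463, 0.1168]
orientation: [0.487, 3.101, 0.001]
contact_force: [-0.2, 0.4, -0.0]
grip_width: 0.0564
finger_force: 0.0
```

Run:
```python
from h import *
d=grab('wrist','w4.png'); t=grab('top','t4.png'); go([.34,.06,.1]); print(proj(d,(.35,.055,.019)),proj(t,(.35,.055,.019)))
```

```text
tcp [0.379  0.0466 0.1149] yang 72.17 | tool shift mm [41.2  0.8 15. ] turn deg None | clock 9.4833
[309.43346799 201.24752729] [300.80090167 366.96414184]
```

View pics/w4.png

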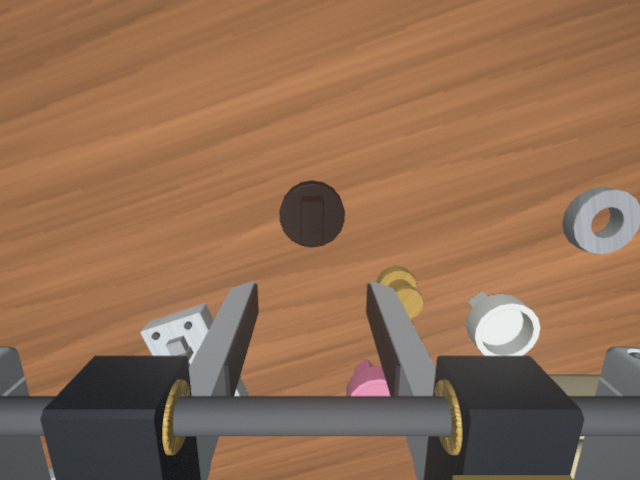

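The cap stands flat and upright at (312,214), with its bar still aligned to the tool. The brass fitting is nearby at (398,288), so I'll check the clearance.

Run:
```python
from h import *
d=load('w4.png'); g=d['pixels'][150:270,250:370]; m=(g.max(2)<75).astype(np.uint8)
c=max(cv2.findContours(m,0,1)[0],key=cv2.contourArea); (u,v),r=cv2.minEnclosingCircle(c); u+=250;v+=150
p=plane(d,u,v,.017); q=plane(d,u+r,v,.017); print(u,v,r,'cap',p.round(4),'radius',np.linalg.norm(p-q)); print('fitting top',plane(d,398,284,.042).round(3))
t=load('t4.png');tb,st=blob(t,(280,340,325,395));print(tb,st,plane(t,*tb,.02).round(4))
go([p[0],p[1],.022],72.2)
# larger clip pose refinement, in w/ top: holes-based skipped
```

```text
311.64199447631836 213.6131935119629 32.75225830078125 cap [0.3598 0.0536 0.017 ] radius 0.02467919325563537
fitting top [0.423 0.099 0.042]
[298.34665335 364.76823177] [   0    2   45   52 1001] [0.3549 0.0605 0.02  ]
tcp [0.379  0.0466 0.1149] yang 72.17 | tool shift mm [20.1  0.8 92.9] turn deg -0.026393926856542294 | clock 9.4833
```

Call:
carry_out --targets '[{"tx":0.8,"ty":0.03,"tz":0.4,"turn":0},{"tx":0,"ty":0,"tz":1,"turn":0},{"tx":0,"ty":0,"tz":1,"turn":0},{"tx":0,"ty":0,"tz":0.7,"turn":0},{"tx":0,"ty":0,"tz":0.4,"turn":0},{"tx":0,"ty":0,"tz":0.2,"turn":0},{"tx":0,"ty":0,"tz":0,"turn":0},{"tx":0,"ty":0,"tz":0,"turn":0}]'

```text
clock: 10.15
eef_pos: [0.361, 0.0534, 0.023]
orientation: [-0.486, -3.102, 0.0]
contact_force: [-0.6, 0.0, -0.3]
grip_width: 0.0567
finger_force: 0.0
```

Call:
carry_out --targets '[{"tx":0,"ty":0,"tz":0,"turn":0},{"tx":0,"ty":0,"tz":0,"turn":0},{"tx":0,"ty":0,"tz":0,"turn":0},{"tx":0,"ty":0,"tz":0,"turn":0},{"tx":0,"ty":0,"tz":0,"turn":0},{"tx":0,"ty":0,"tz":0,"turn":0},{"tx":0,"ty":0,"tz":0,"turn":0},{"tx":0,"ty":0,"tz":0,"turn":0}]' --hand 1 --squeeze 45

```text
clock: 10.82
eef_pos: [0.362, 0.0533, 0.0236]
orientation: [0.487, 3.103, 0.0]
contact_force: [-1.1, -0.1, 1.9]
grip_width: 0.0157
finger_force: 45.0
```

Call:
carry_out --targets '[{"tx":0,"ty":0,"tz":-0.3,"turn":0},{"tx":0,"ty":0,"tz":-0.8,"turn":-0.8},{"tx":0,"ty":0,"tz":-0.8,"turn":-0.8},{"tx":0,"ty":0,"tz":-0.8,"turn":-0.8},{"tx":0,"ty":0,"tz":-0.8,"turn":-0.8},{"tx":0,"ty":0,"tz":-0.8,"turn":-0.8},{"tx":0,"ty":0,"tz":-0.8,"turn":-0.8},{"tx":0,"ty":0,"tz":-0.8,"turn":-0.8},{"tx":0,"ty":0,"tz":-0.8,"turn":-0.8},{"tx":0,"ty":0,"tz":0,"turn":0}]'

```text
clock: 11.65
eef_pos: [0.3644, 0.0532, 0.1946]
orientation: [-0.214, 3.127, -0.001]
contact_force: [0.3, -0.4, -0.8]
grip_width: 0.0155
finger_force: 45.0
```

Run:
```python
from h import *
go([.646,-.244,.19],98)
```

```text
tcp [0.3644 0.0532 0.1946] yang 97.84 | tool shift mm [-238.4 -332.8    6.9] turn deg -0.15998108402234834 | clock 11.65
```

Call:
carry_out --targets '[{"tx":-0.68,"ty":-0.95,"tz":0,"turn":0},{"tx":-0.68,"ty":-0.95,"tz":0,"turn":0},{"tx":-0.68,"ty":-0.95,"tz":0,"turn":0},{"tx":-0.68,"ty":-0.95,"tz":0,"turn":0},{"tx":-0.68,"ty":-0.95,"tz":0,"turn":0},{"tx":-0.68,"ty":-0.95,"tz":0,"turn":0},{"tx":-0.68,"ty":-0.95,"tz":0,"turn":0},{"tx":-0.68,"ty":-0.95,"tz":0,"turn":0},{"tx":-0.68,"ty":-0.95,"tz":0,"turn":0},{"tx":-0.68,"ty":-0.95,"tz":0,"turn":0},{"tx":-0.68,"ty":-0.95,"tz":0,"turn":0},{"tx":-0.68,"ty":-0.95,"tz":0,"turn":0}]'

```text
clock: 12.65
eef_pos: [0.6027, -0.2023, 0.1895]
orientation: [0.21, -3.133, -0.002]
contact_force: [0.5, -0.1, -0.8]
grip_width: 0.0159
finger_force: 45.0
```

Call:
carry_out --targets '[{"tx":-0.68,"ty":-0.95,"tz":0,"turn":0},{"tx":-0.68,"ty":-0.95,"tz":0,"turn":0},{"tx":0,"ty":0,"tz":0,"turn":0},{"tx":0,"ty":0,"tz":0,"turn":0}]'

```text
clock: 12.98
eef_pos: [0.6425, -0.2446, 0.1885]
orientation: [0.209, -3.132, -0.003]
contact_force: [-1.0, 1.3, -0.3]
grip_width: 0.0154
finger_force: 45.0
```

Run:
```python
from h import *
d=grab('wrist','w5.png'); go([.577,-.254,.09],98)
cv2.imwrite('pics/c5.png',cv2.resize(d['pixels'][20:380,170:470,::-1],None,fx=1.66,fy=1.66))
```

```text
tcp [ 0.6418 -0.2436  0.1891] yang 97.7 | tool shift mm [65.4 -1.8 99.3] turn deg -0.3017577454103133 | clock 13.0333
```

View pics/c5.png

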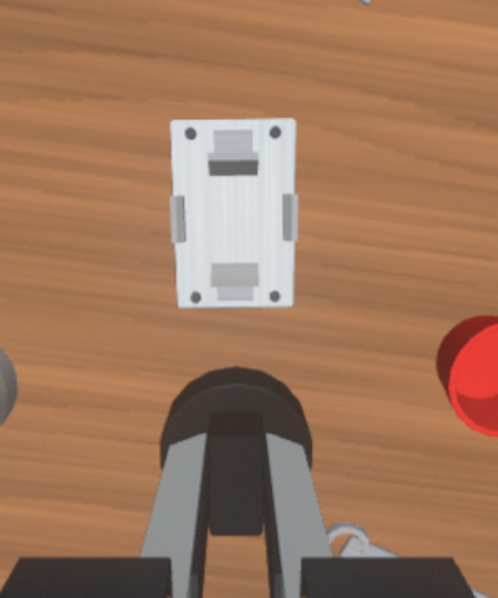

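The crop shows the cap upright in the grip and the clip with screw heads at about (190,133), (275,132), (195,297) and (275,296). Their mean gives the clip centre. I'll check the skirt disc's offset from the TCP too.

Run:
```python
from h import *
d=load('w5.png'); g=cv2.cvtColor(d['pixels'],cv2.COLOR_RGB2GRAY); P=[]
for u,v in [(190,133),(275,132),(195,297),(275,296)]:
    u=int(170+u/1.66);v=int(20+v/1.66); w=g[v-6:v+7,u-6:u+7].astype(float); m=np.clip(np.median(w)-30-w,0,None)
    yy,xx=np.mgrid[v-6:v+7,u-6:u+7]; P.append(plane(d,(m*xx).sum()/m.sum(),(m*yy).sum()/m.sum(),.02))
P=np.array(P); c=P.mean(0); print(P[:,:2].round(4).tolist(),'centre',c.round(4))
for a,b in((2,0),(3,1)): e=P[a]-P[b]; print('x yaw',np.degrees(np.arctan2(e[1],e[0])),np.linalg.norm(e))
for a,b in((0,1),(2,3)): e=P[b]-P[a]; print('y yaw',np.degrees(np.arctan2(e[1],e[0])),np.linalg.norm(e))
s=bot.get_state()['eef_pos']
# skirt silhouette L/R at crop x 161..312 (row ~440): centre
z=s[2]-.023+.019
L=plane(d,170+161/1.66,20+440/1.66,z);R=plane(d,170+312/1.66,20+440/1.66,z);print('skirt mid',((L+R)/2).round(4),np.linalg.norm(L-R),'tcp',s.round(4))
T=plane(d,170+236/1.66,20+368/1.66,z-.019); T2=plane(d,170+236/1.66,20+380/1.66,z); print('near edge',T.round(4),T2.round(4))
go([c[0],c[1],.09],98)
```

```text
[[0.5378, -0.2819], [0.5313, -0.2383], [0.6229, -0.2693], [0.6165, -0.2256]] centre [ 0.5771 -0.2537  0.02  ]
x yaw 8.422534640321153 0.0860709018912429
x yaw 8.50464974836086 0.08611684266562947
y yaw 98.47234391828454 0.04405285224010473
y yaw 98.41273515372693 0.04417625704816019
skirt mid [ 0.6358 -0.2448  0.1851] 0.04745380564562853 tcp [ 0.6418 -0.2436  0.1891]
near edge [ 0.6181 -0.2473  0.1661] [ 0.6162 -0.2476  0.1851]
tcp [ 0.6418 -0.2436  0.1891] yang 97.7 | tool shift mm [65.2 -1.6 99.3] turn deg -0.3017577454103133 | clock 13.0333
```

Call:
carry_out --targets '[{"tx":0,"ty":0,"tz":0,"turn":-0.19},{"tx":0.87,"ty":-0.02,"tz":0.6,"turn":0},{"tx":0.87,"ty":-0.02,"tz":0.6,"turn":0},{"tx":0.87,"ty":-0.02,"tz":0.6,"turn":0},{"tx":0,"ty":0,"tz":0.8,"turn":0},{"tx":0,"ty":0,"tz":0.8,"turn":0},{"tx":0,"ty":0,"tz":0,"turn":0},{"tx":0,"ty":0,"tz":0,"turn":0},{"tx":0,"ty":0,"tz":0,"turn":0}]'

```text
clock: 13.78
eef_pos: [0.5789, -0.2548, 0.1073]
orientation: [-0.235, 3.131, -0.001]
contact_force: [0.1, -0.2, -0.0]
grip_width: 0.0157
finger_force: 45.0
```

Run:
```python
from h import *
go([.577,-.254,.085],98.46)
```

```text
tcp [ 0.5789 -0.2548  0.1073] yang 98.58 | tool shift mm [ 1.8  1.1 22.3] turn deg 0.12389023941300081 | clock 13.7833
```

Call:
carry_out --targets '[{"tx":0.06,"ty":0.04,"tz":0.5,"turn":0},{"tx":0,"ty":0,"tz":0.4,"turn":0},{"tx":0,"ty":0,"tz":0.2,"turn":0},{"tx":0,"ty":0,"tz":0.2,"turn":0},{"tx":0,"ty":0,"tz":0,"turn":0}]'

```text
clock: 14.2
eef_pos: [0.5772, -0.2542, 0.073]
orientation: [-0.234, 3.132, 0.0]
contact_force: [-0.2, 0.8, -0.3]
grip_width: 0.0156
finger_force: 45.0
```

Call:
carry_out --targets '[{"tx":0,"ty":0,"tz":0.12,"turn":0},{"tx":0,"ty":0,"tz":0.12,"turn":0},{"tx":0,"ty":0,"tz":0.12,"turn":0},{"tx":0,"ty":0,"tz":0,"turn":0}]'

```text
clock: 14.53
eef_pos: [0.5778, -0.2552, 0.0659]
orientation: [-0.234, 3.131, -0.003]
contact_force: [0.6, -1.0, 4.2]
grip_width: 0.0156
finger_force: 45.0
```

Light lead-in contact only (4 N, no sideways force). Continuing down.

Call:
carry_out --targets '[{"tx":0,"ty":0,"tz":0.12,"turn":0},{"tx":0,"ty":0,"tz":0.12,"turn":0},{"tx":0,"ty":0,"tz":0.12,"turn":0},{"tx":0,"ty":0,"tz":0,"turn":0}]'

```text
clock: 14.87
eef_pos: [0.5768, -0.2546, 0.0549]
orientation: [0.234, -3.133, 0.0]
contact_force: [1.4, -2.0, 2.6]
grip_width: 0.0156
finger_force: 45.0
```

Call:
carry_out --targets '[{"tx":0,"ty":0,"tz":0.12,"turn":0},{"tx":0,"ty":0,"tz":0.12,"turn":0},{"tx":0,"ty":0,"tz":0.08,"turn":0},{"tx":0,"ty":0,"tz":0,"turn":0}]'

```text
clock: 15.2
eef_pos: [0.5766, -0.2543, 0.0467]
orientation: [0.234, -3.132, -0.0]
contact_force: [0.7, -0.6, 1.3]
grip_width: 0.0157
finger_force: 45.0
```

Call:
carry_out --targets '[{"tx":0,"ty":0,"tz":0.08,"turn":0},{"tx":0,"ty":0,"tz":0.08,"turn":0},{"tx":0,"ty":0,"tz":0,"turn":0},{"tx":0,"ty":0,"tz":0,"turn":0}]'

```text
clock: 15.53
eef_pos: [0.5765, -0.2541, 0.0437]
orientation: [0.234, -3.133, -0.001]
contact_force: [-0.3, -0.5, 5.4]
grip_width: 0.0159
finger_force: 45.0
```

Call:
carry_out --targets '[{"tx":0,"ty":0,"tz":0.04,"turn":0},{"tx":0,"ty":0,"tz":0.04,"turn":0},{"tx":0,"ty":0,"tz":0,"turn":0}]'

```text
clock: 15.78
eef_pos: [0.5766, -0.254, 0.0436]
orientation: [-0.234, 3.133, 0.0]
contact_force: [-2.9, 1.8, 14.9]
grip_width: 0.0155
finger_force: 45.0
```

TCP height is 43.6 mm, which is the 23.6 mm at grasp plus the 20 mm floor, so the cap is home. I'll press slightly more, then unload, release and rise.

Call:
carry_out --targets '[{"tx":0,"ty":0,"tz":0.04,"turn":0},{"tx":0,"ty":0,"tz":0,"turn":0},{"tx":0,"ty":0,"tz":0,"turn":0}]'

```text
clock: 16.03
eef_pos: [0.5766, -0.254, 0.0436]
orientation: [-0.234, 3.132, -0.0]
contact_force: [-3.7, 2.3, 20.0]
grip_width: 0.0153
finger_force: 45.0
```

Call:
carry_out --targets '[{"tx":0,"ty":0,"tz":-0.1,"turn":0},{"tx":0,"ty":0,"tz":0,"turn":0}]'

```text
clock: 16.2
eef_pos: [0.5764, -0.2539, 0.0436]
orientation: [0.234, -3.133, -0.001]
contact_force: [-1.1, 0.7, 9.3]
grip_width: 0.0155
finger_force: 45.0
```

Call:
carry_out --targets '[{"tx":0,"ty":0,"tz":0,"turn":0},{"tx":0,"ty":0,"tz":0,"turn":0},{"tx":0,"ty":0,"tz":0,"turn":0},{"tx":0,"ty":0,"tz":0,"turn":0},{"tx":0,"ty":0,"tz":-0.4,"turn":0},{"tx":0,"ty":0,"tz":-1,"turn":0},{"tx":-0.5,"ty":0,"tz":-1,"turn":0},{"tx":-1,"ty":0,"tz":-1,"turn":0},{"tx":-1,"ty":0,"tz":-1,"turn":0},{"tx":0,"ty":0,"tz":0,"turn":0},{"tx":0,"ty":0,"tz":0,"turn":0}]' --hand 0.6

```text
clock: 17.12
eef_pos: [0.6402, -0.2452, 0.1548]
orientation: [-0.235, 3.13, -0.003]
contact_force: [-0.4, 0.0, 0.0]
grip_width: 0.0377
finger_force: 0.0
```

Run:
```python
from h import *
d=grab('wrist','w6.png'); s=grab('scene','s6.png'); 
def crop(d,p,h,w,k):
    u,v=proj(d,p).astype(int); print(u,v); return cv2.resize(d['pixels'][max(v-h,0):v+h,u-w:u+w,::-1],(2*w*k,2*h*k),interpolation=cv2.INTER_CUBIC)
a=crop(d,(.577,-.254,.04),66,50,4); b=crop(s,(.577,-.254,.04),33,33,8)
print(a.shape,b.shape); c=np.hstack([a,b[:528]]); c=c[:, :800]
cv2.imwrite('pics/c6.png',np.clip(255*(c/230.)**.6,0,255).astype(np.uint8))
q=s['pixels'].astype(int)-load('scene0.png')['pixels']; m=(np.abs(q).max(2)>60).astype(np.uint8)
n,l,st,ce=cv2.connectedComponentsWithStats(m); print([(st[i].tolist()) for i in range(1,n) if st[i,4]>12])
```

```text
312 156
206 266
(528, 400, 3) (528, 528, 3)
[[210, 0, 7, 5, 28], [449, 6, 30, 13, 99], [428, 23, 28, 14, 199], [270, 25, 58, 70, 2181], [453, 26, 7, 2, 13], [469, 26, 22, 5, 75], [144, 28, 15, 22, 164], [267, 30, 25, 19, 347], [205, 32, 10, 9, 66], [433, 37, 55, 18, 235], [115, 39, 111, 139, 3483], [143, 49, 13, 18, 57], [468, 55, 9, 25, 76], [137, 57, 5, 7, 25], [131, 63, 19, 28, 309], [433, 62, 4, 9, 26], [112, 68, 9, 21, 130], [122, 68, 7, 13, 19], [281, 71, 56, 45, 771], [225, 74, 7, 29, 61], [232, 86, 11, 10, 62], [234, 105, 6, 8, 31], [244, 109, 20, 8, 69], [144, 173, 96, 71, 2851], [181, 178, 10, 4, 13], [391, 207, 22, 21, 300], [210, 236, 7, 16, 58], [188, 241, 7, 13, 38], [197, 259, 21, 20, 236]]
```

View pics/c6.png

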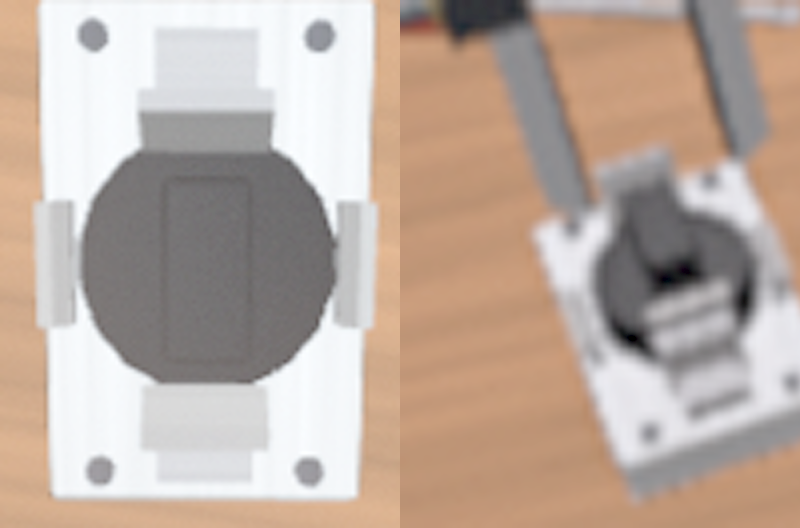

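Both lips overlap the skirt's edge: the disc is cut off straight at top and bottom in the crop, at rows of about 150 and 385. The bar is on top, and outside the arm only the cap's old and new places have changed. Handing in.

```bash
python3 -c "
from plant import job; print(job.sign_off())"
```

```text
the job is handed in; nothing more can be done
None
```

The black cap came off in line with the neck without moving the tank and is parked upright in the larger clip, with both jaws over its edge; I stood it briefly on bare bench on the way to level it, the job is handed in at about 17 s, and no verdict came back.

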